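# Rock test of a footed base plate on the copper ground plate

### The job

Check the square base plate with the one cut-off corner for rocking: press down on its cut-off corner until the foot under it meets the copper and hold it there a moment, then let go and press the diagonally opposite corner down in the same way. Leave the plate standing where it is on the copper, and do not disturb the spare plate with four full corners.

Things in the scene. Friction and masses are not known exactly. Their poses are not given: they have to be found in the camera images.
- base_plate: The plate to test: aluminium, 150 x 150 x 8 mm, 0.5 kg, loose, its +x +y corner cut off (30 mm legs). Four rubber feet at x, y = +-54 mm on a copper sheet whose top is 4 mm above the bench. In the middle a black boss, 52 mm across, 14 mm high; a brass stud, 18 mm high, 38 mm from the centre towards the corner opposite the cut. Origin: centre, at the feet's ends, 26 mm below the top face; z up.
- cut_corner (a point): Point to press on the top face near the cut-off corner (plate x = y = 48 mm, 26 mm above its origin; axes as the plate's). The feet here and opposite are 3 mm short, so the plate rocks on the other diagonal: left alone this corner is up, this point about 33 mm above the bench; a newton takes it down to about 27 mm; let go, it rises again.
- opposite_corner (a point): Point to press on the top face near the corner diagonally opposite the cut one (plate x = y = -48 mm, 26 mm above its origin; axes as the plate's). About 27 mm above the bench when the plate leans on this corner, as it does when left alone; about 33 mm while the cut corner is pressed.
- spare_plate: Bystander: the same kind of plate (150 x 150 x 8 mm, same boss, stud and feet positions) but with four full corners and feet of equal length, standing loose on the same copper sheet. Origin: centre of the plate, at the feet's ends; z up.
Things that resemble listed ones, but are neither listed nor needed, are in the scene too. What is shaped like the base_plate but brown or turquoise is not meant.

How it is judged (in metres and radians):
On the way, in this order (a step that is already met when the one before it is completed fails the run):
1. the cut-off corner is pressed by the fingers (over 2 N) and is down, the opposite corner up, for 0.2 s (contact force between the fingers and base_plate above 2 N and horizontal distance between the grasp point and cut_corner below 0.05 m and height (world z) of cut_corner below 0.0285 m and height (world z) of opposite_corner between 0.031 and 0.037 m), for 0.2 s.
2. the opposite corner is pressed by the fingers (over 2 N) and is down, the cut-off corner up, for 0.2 s (contact force between the fingers and base_plate above 2 N and horizontal distance between the grasp point and opposite_corner below 0.05 m and height (world z) of opposite_corner below 0.0285 m and height (world z) of cut_corner between 0.031 and 0.037 m), for 0.2 s.
At the end, for the whole second after the job is handed in: The base plate stands still on its feet on the copper, within 20 mm of where it began and tilted less than 5 degrees, and the spare plate is within 20 mm of where it began (distance of each of base_plate, spare_plate from where it was at the start of the episode below 0.02 m and angle between base_plate's own z axis and vertical below 0.09 rad and height (world z) of base_plate between 0.001 and 0.008 m and linear speed of base_plate below 0.02 m/s and angular speed of base_plate below 0.1 rad/s); the robot touches nothing.
It fails at once if the spare plate is shoved by more than 20 mm (distance of spare_plate from where it was at the start of the episode above 0.02 m).
It fails at once if the base plate is shoved or lifted by more than 30 mm (distance of base_plate from where it was at the start of the episode above 0.03 m).
It also fails if it takes over 35 s, if anything falls off the work surface, if the arm or the gripper's body presses on something with over 40 N, if the wrist force passes 120 N, or if a joint passes its speed limit or range.

### The arm

A 6-joint arm with a two-finger parallel gripper is mounted at the origin on the work surface. World frame = base frame: x ahead of the robot, y to its left, z up, the work surface at z = 0. Lengths are in mm, angles in rad, forces in N, time in s.
With the tool pointing down it reaches from about 400 to 925 mm from the base axis. Payload 12.5 kg.
Tool frame: the origin (TCP) lies midway between the tips of the shut fingers; the grasp point (between the pads) lies 19 mm behind it (env.tcp_to_grasp is the distance from the TCP to the grasp point, in mm); z points along the fingers, y is the line along which they close (so a half turn about z gives the same grasp; the last joint's range is limited). The gripper opens to 95 mm and grips with 3 to 60 N. Pads are 20 mm wide; open, the fingers measure 119 mm over their backs; the gripper's body (75 mm by 180 mm) begins 59 mm behind the grasp point.
Start: joints at [-1.276, 0.491, 1.559, -0, 1.092, -0.106], TCP at [243.872, -575.48, 177.861] pointing down, gripper open.
Joint ranges: [-3.1, 3.1], [-0.84, 2.19], [0.05, 2.79], [-1.13, 4.28], [0.06, 2.93], [-2.69, 2.69]. Speed limits (rad/s): [2.22, 2.22, 2.79, 3.14, 3.14, 3.14].

### API

Orientations are given as [roll, pitch, yaw] about the fixed x, y, z axes, in that order (R = Rz(yaw) Ry(pitch) Rx(roll)).
In Python, from cell import env gives the robot as it stands. The module is installed in compiled form; this text tells all that it offers.
- The arm moves only by the tool step_arm, never from a script. Its argument "plan" is a list that holds one entry, the list of rows, each a list of 5 numbers: the shift along the tool's x, y, z in mm, then the turn about the tool's z in degrees, then the opening, from -1 (shut) to 1 (fully open). A call has 1 to 8 rows; each row is the pose to reach, as a shift and turn from the pose commanded when the call began, along the tool's axes at that moment; what a row does not reach only later rows make up. A row lasts 1/12 s, in which the tool goes at most 41.7 mm and 7.16 degrees, less where a joint would pass 70% of its speed; a pose out of reach is approached as far as the arm can. A call with a gripper value outside its range is refused whole. The fingers move at their own pace and stop on an object; the grip force is fixed at half the most. Time passes only in rows, so rows that repeat a pose let the fingers close. It gives the time, the measured TCP pose, the force, the opening and the grip force at its end, in the units of the state.
- env.state(): the state, without advancing time (a new reading comes with each control period).
- env.read_camera(name): name is "scene" or "top" or "wrist"; returns the picture (420x560x3 uint8, blue, green, red); there is no depth.
- env.get_calibration(name): a dict with "K" (3x3 intrinsics, pixels), "D" ([k1, k2, p1, p2, k3] as OpenCV has them; the pictures are not rectified), "extrinsics" (4x4, takes a point from world to camera coordinates). Camera axes: x right, y up, looking along -z (the intrinsics and any distortion apply to the point x, -y, -z); pixel columns grow to the right and rows downward; lengths in mm; the calibration is good to about 2 mm. A picture is of the moment at which its call begins: read the wrist's pose just before it. get_calibration takes no time and is no camera call; for the wrist camera it gives the pose at the moment of the call.
- env.job_done(): hands the job in; it is judged then, once.
The state is a dict: "t": time; "joints": joint angles; "qvel": joint speeds; "tau": joint torques, N m; "eef_pos": TCP position; "tcp_rot": TCP orientation; "ft_force": force on the tool from outside, world axes, zero at the start; "moment": the same for the moment, N m; "opening": opening from 0.0 (shut) to 1.0 (fully open); "grip_force": force on a finger pad.
Only numpy, scipy, OpenCV 4.12 (cv2) and the standard library are available. Lean on these libraries where they do the work, as an engineer would, in place of code of your own. Each camera call takes 0.05 s, during which the arm holds its last target. There are 200 camera calls.

## Working session

There is one attempt and no reset: what is moved stays moved. The work goes in short steps, Python scripts to look and compute and a tool call to move; the robot and the scene stay as the last step left them, time stands still between calls to the robot, and variables do not carry over. Pictures are saved under pics/ and viewed, at most 10 in all, crops included, and the job is handed in when it is done.

Besides the shell and the picture viewer there is one more tool, called after ">>>" as a command line: name --argument value ..., lists and objects as JSON in quotes. step_arm: Moves the arm, as the interface text tells. Its arguments: {"type":"object","properties":{"plan":{"type":"array"}},"required":["plan"]}

```bash
mkdir -p pics
python3 - <<'E'
from cell import env
import cv2
for n in("scene","top"):
    cv2.imwrite(f"pics/{n}0.png",env.read_camera(n))
s=env.state();print(s["t"],s["eef_pos"],s["tcp_rot"],s["opening"],env.tcp_to_grasp)
E
```

```text
0.1 [ 243.79020275 -575.20842755  177.32955604] [-3.14059996e+00 -1.09068892e-04  4.00777102e-01] 0.9992101781567961 18.8
```

View pics/top0.png

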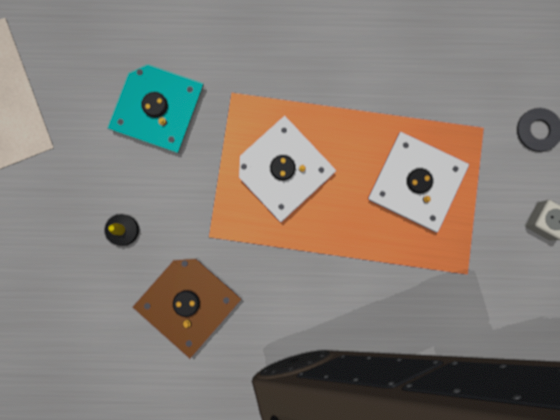

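View pics/scene0.png

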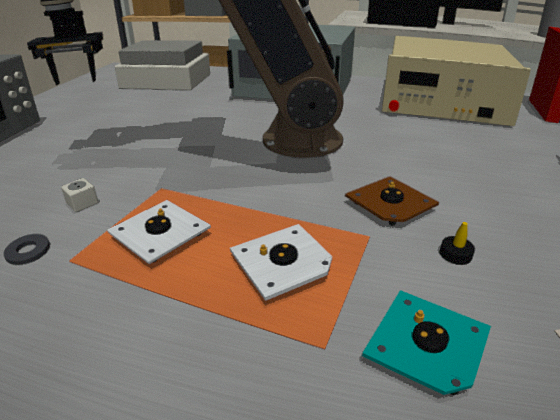

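The top view shows the aluminium plate with the cut corner at about (240,168), boss at (283,168) and stud at (303,169). The spare is at (420,181). The brown and turquoise plates are decoys.

```bash
cat > h.py <<'E'
import numpy as np, cv2
from cell import env
def ray(cal,uv,z):
    K,D,E=(np.array(cal[k],float) for k in("K","D","extrinsics"))
    n=cv2.undistortPoints(np.array(uv,float).reshape(-1,1,2),K,D).reshape(-1,2)
    d=np.c_[n[:,0],-n[:,1],-np.ones(len(n))]@E[:3,:3]
    c=-E[:3,:3].T@E[:3,3]
    return c+d*((z-c[2])/d[:,2])[:,None]
E
python3 - <<'E'
from h import *
for n,box in(("top",(225,110,345,230)),("scene",(225,215,340,305))):
    im=cv2.imread(f"pics/{n}0.png");cal=env.get_calibration(n)
    hsv=cv2.cvtColor(im,cv2.COLOR_BGR2HSV)
    m=((hsv[...,1]<50)&(hsv[...,2]>165)).astype(np.uint8)
    b=np.zeros_like(m);b[box[1]:box[3],box[0]:box[2]]=1;m*=b
    cs=cv2.findContours(m,cv2.RETR_EXTERNAL,cv2.CHAIN_APPROX_NONE)[0]
    c=max(cs,key=cv2.contourArea)
    h=cv2.convexHull(c);p=cv2.approxPolyDP(h,4,True).reshape(-1,2)
    w=ray(cal,p,30)
    print(n,p.tolist(),w.round(0)[:,:2].tolist(),np.linalg.norm(w-np.roll(w,-1,0),axis=1).round(0))
    if n=="top":
        print("boss,stud,cut screw,opp screw",[ray(cal,[q],z)[0].round(0).tolist() for q,z in(((283,168),44),((303,169),48),((244,166),33),((321,170),27))])
        print("spare",ray(cal,[(420,181)],44)[0].round())
E
```

```text
top [[285, 117], [334, 171], [280, 221], [239, 171], [240, 156]] [[686.0, 94.0], [579.0, -4.0], [479.0, 101.0], [577.0, 183.0], [607.0, 182.0]] [145. 145. 127.  30. 119.]
boss,stud,cut screw,opp screw [[581.0, 96.0, 44.0], [579.0, 58.0, 48.0], [586.0, 173.0, 33.0], [581.0, 21.0, 27.0]]
spare [ 560. -169.   44.]
scene [[298, 224], [331, 256], [327, 270], [265, 296], [231, 248]] [[479.0, 102.0], [562.0, 183.0], [601.0, 183.0], [688.0, 97.0], [587.0, -1.0]] [116.  39. 122. 141. 148.]
```

>>> step_arm --plan '[[[30, -27, 0, 0, -1], [60, -54, 0, 0, -1], [90, -81, 0, 0, -1], [120, -108, 0, 0, -1], [150, -135, 0, 0, -1], [180, -162, 0, 0, -1], [210, -189, 0, 0, -1], [240, -216, 0, 0, -1]]]'

```text
t: 0.77
eef_pos: [380.9, -281.1, 177.8]
tcp_rot: [-3.141, 0.0, 0.4]
ft_force: [0.8, -0.4, -0.2]
opening: 0.497
grip_force: 0.0
```

>>> step_arm --plan '[[[30, -27, 0, 0, -1], [60, -54, 0, 0, -1], [90, -81, 0, 0, -1], [120, -108, 0, 0, -1], [150, -135, 0, 0, -1], [180, -162, 0, 0, -1], [210, -189, 0, 0, -1], [240, -216, 0, 0, -1]]]'

```text
t: 1.43
eef_pos: [517.6, 11.7, 177.7]
tcp_rot: [3.142, 0.0, 0.401]
ft_force: [0.6, -0.7, 1.1]
opening: 0.007
grip_force: 0.0
```

>>> step_arm --plan '[[[30, -29, 0, 0, -1], [60, -58, 0, 0, -1], [90, -87, 0, 0, -1], [122, -118, 0, 0, -1], [122, -118, 35, 0, -1], [122, -118, 70, 0, -1], [122, -118, 95, 0, -1], [122, -118, 95, 0, -1]]]'

```text
t: 2.1
eef_pos: [580.8, 165.7, 77.8]
tcp_rot: [-3.14, 0.008, 0.401]
ft_force: [0.1, 0.7, 0.8]
opening: 0.003
grip_force: 0.0
```

Run:
```python
from h import *
im=[env.read_camera(n) for n in("scene","top")]
cv2.imwrite("pics/a.png",cv2.resize(np.hstack([im[0][150:320,180:380],im[1][80:250,180:380]]),None,fx=2,fy=2,interpolation=2))
s=env.state();print(s["t"],s["eef_pos"],s["ft_force"])
```

```text
2.2 [583.48582618 165.75408337  82.75682594] [ 1.06886484 -0.73362716  0.22844237]
```

View pics/a.png

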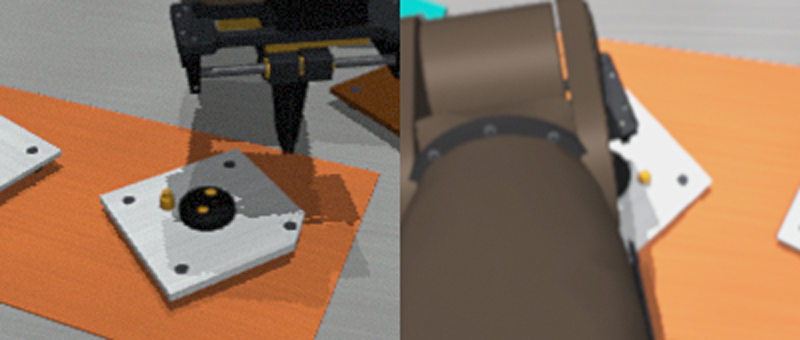

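The closed fingertip hangs about 50 mm above the cut corner's screw (crop 290,225), clear of the boss, so I'll descend slowly.

>>> step_arm --plan '[[[0, 0, 20, 0, -1], [0, 0, 38, 0, -1], [0, 0, 43, 0, -1], [0, 0, 46, 0, -1], [0, 0, 48, 0, -1], [0, 0, 50, 0, -1], [0, 0, 52, 0, -1], [0, 0, 53, 0, -1]]]'

```text
t: 2.87
eef_pos: [583.9, 165.8, 30.3]
tcp_rot: [3.141, -0.001, 0.401]
ft_force: [-0.1, 0.2, 0.3]
opening: 0.003
grip_force: 0.0
```

>>> step_arm --plan '[[[0, 0, 1, 0, -1], [0, 0, 1, 0, -1], [0, 0, 2, 0, -1], [0, 0, 2, 0, -1], [0, 0, 3, 0, -1], [0, 0, 3, 0, -1]]]'

```text
t: 3.37
eef_pos: [583.6, 165.8, 26.7]
tcp_rot: [3.142, 0.0, 0.401]
ft_force: [0.5, -0.3, 0.3]
opening: 0.005
grip_force: 0.0
```

>>> step_arm --plan '[[[0, 0, 0.5, 0, -1], [0, 0, 0.5, 0, -1], [0, 0, 1, 0, -1], [0, 0, 1, 0, -1]]]'

```text
t: 3.7
eef_pos: [583.6, 165.8, 25.7]
tcp_rot: [3.142, 0.0, 0.401]
ft_force: [0.2, -0.2, 0.8]
opening: 0.008
grip_force: 0.0
```

Run:
```python
from h import *
im=env.read_camera("scene")
cv2.imwrite("pics/b.png",cv2.resize(im[180:320,200:380],None,fx=4,fy=4,interpolation=2))
s=env.state();print(s["t"],s["eef_pos"],s["ft_force"])
```

```text
3.75 [583.55928519 165.76726225  25.75182214] [ 0.05476788 -0.07594061  0.34214005]
```

View pics/b.png

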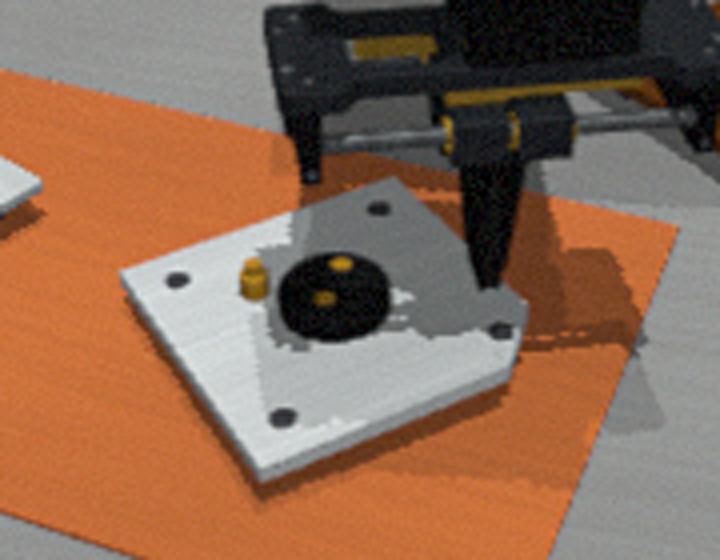

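Run:
```python
from h import *
c=env.get_calibration("scene")
f=lambda u,v,z:ray(c,[(200+u/4,180+v/4)],z)[0].round(1)
print("tip",f(488,287,27),"cut",f(500,330,27),"opp",f(178,280,33),"a",f(378,208,30),"b",f(283,417,30))
```

```text
tip [550.3 164.4  27. ] cut [578.8 175.3  27. ] opp [589.1  26.8  33. ] a [507.6 101.4  30. ] b [659.9  98.2  30. ]
```

Run:
```python
from h import *
c=env.get_calibration("scene");K,D,E=(np.array(c[k],float) for k in("K","D","extrinsics"))
def pj(p):
    q=E[:3,:3]@p+E[:3,3];return cv2.projectPoints(np.array([[q[0],-q[1],-q[2]]]),np.zeros(3),np.zeros(3),K,D)[0].ravel().round(1)
for p in([583.5,165.75,82.8],[583.6,165.8,25.7],[583.6,165.8,50],[583,98,44],[583,60,48]): print(p,pj(np.array(p)))
im=[cv2.imread("pics/scene0.png"),env.read_camera("scene")]
cv2.imwrite("pics/c.png",cv2.resize(np.hstack([i[210:310,220:340] for i in im]),None,fx=3.3,fy=3.3,interpolation=2))
print(env.state()["joints"])
w=env.read_camera("wrist");cv2.imwrite("pics/w.png",w)
```

```text
[583.5, 165.75, 82.8] [320.8 238.5]
[583.6, 165.8, 25.7] [319.3 263.9]
[583.6, 165.8, 50] [319.9 253.4]
[583, 98, 44] [282.7 249.6]
[583, 60, 48] [262.4 244.5]
[ 1.67997000e-01  6.48297817e-01  1.74286454e+00 -1.23562241e-04
  7.50467802e-01  1.33810381e+00]
```

View pics/c.png

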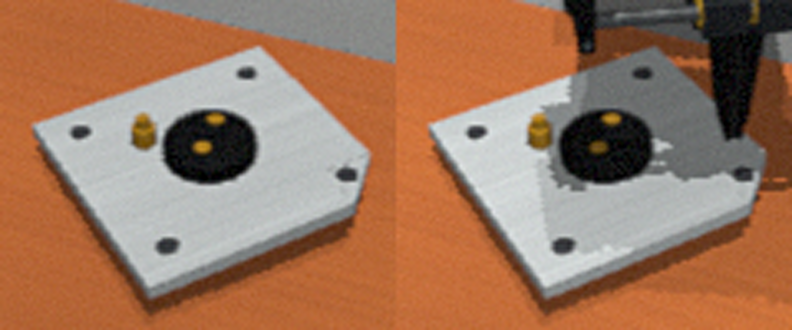

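View pics/w.png

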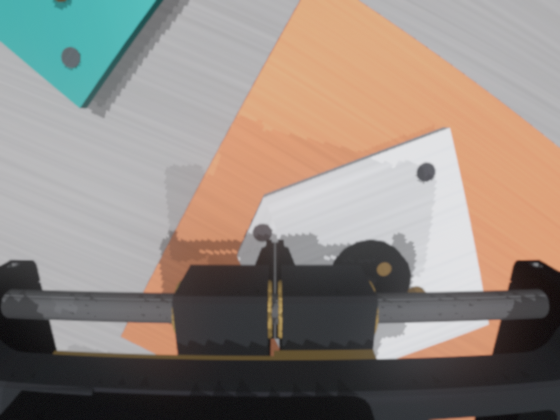

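Run:
```python
from h import *
c=env.get_calibration("wrist");K,D,E=(np.array(c[k],float) for k in("K","D","extrinsics"))
print("cam",(-E[:3,:3].T@E[:3,3]).round(1), "look",-E[2,:3].round(3))
for z in(0,33,60): print(z,ray(c,[(262,232),(426,172),(371,273),(272,243)],z).round(1).tolist())
for z in(25.7,45,55):
    q=E[:3,:3]@np.array([583.6,165.8,z])+E[:3,3];print(z,cv2.projectPoints(np.array([[q[0],-q[1],-q[2]]]),np.zeros(3),np.zeros(3),K,D)[0].ravel().round(1))
s=env.state();print(s["eef_pos"],s["t"])
c=env.get_calibration("top");print(ray(c,[(244,166),(284,130),(281,207),(321,170)],30).round())
```

```text
cam [652.4 194.6 233.1] look [-0.246 -0.105 -0.964]
0 [[573.9, 171.2, 0.0], [660.6, 81.3, 0.0], [575.6, 81.7, 0.0], [568.8, 161.1, 0.0]]
33 [[585.0, 174.5, 33.0], [659.5, 97.3, 33.0], [586.5, 97.7, 33.0], [580.7, 165.9, 33.0]]
60 [[594.1, 177.2, 60.0], [658.5, 110.5, 60.0], [595.4, 110.7, 60.0], [590.3, 169.7, 60.0]]
25.7 [273.9 235.1]
45 [273.9 246. ]
55 [273.8 252.5]
[583.61403149 165.79823214  25.81031806] 3.85
[[587. 173.  30.]
 [660.  96.  30.]
 [507.  99.  30.]
 [581.  22.  30.]]
```

The plate has not rocked: the cut screw stays at (347,174) in both crops. The fingertip still hangs above it, higher than the reported TCP suggests, and the wrist view confirms it is above the corner. I'll continue down gently until I feel contact.

>>> step_arm --plan '[[[0, 0, 1, 0, -1], [0, 0, 2, 0, -1], [0, 0, 3, 0, -1], [0, 0, 4, 0, -1], [0, 0, 5, 0, -1], [0, 0, 6, 0, -1], [0, 0, 6, 0, -1]]]'

```text
t: 4.43
eef_pos: [583.5, 165.8, 19.5]
tcp_rot: [-3.142, 0.0, 0.401]
ft_force: [-0.2, 0.7, -0.7]
opening: 0.002
grip_force: 0.0
```

>>> step_arm --plan '[[[0, 0, 1, 0, -1], [0, 0, 2, 0, -1], [0, 0, 3, 0, -1], [0, 0, 4, 0, -1], [0, 0, 5, 0, -1], [0, 0, 5, 0, -1]]]'

```text
t: 4.93
eef_pos: [583.5, 165.8, 14.6]
tcp_rot: [3.142, 0.0, 0.401]
ft_force: [0.6, 0.2, 0.0]
opening: 0.003
grip_force: 0.0
```

Run:
```python
from h import *
im=[cv2.imread("pics/scene0.png"),env.read_camera("scene")]
cv2.imwrite("pics/d.png",cv2.resize(np.hstack([i[210:310,220:340] for i in im]),None,fx=3.3,fy=3.3,interpolation=2))
w=env.read_camera("wrist");cv2.imwrite("pics/w2.png",w)
```

```text
(no output)
```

View pics/d.png

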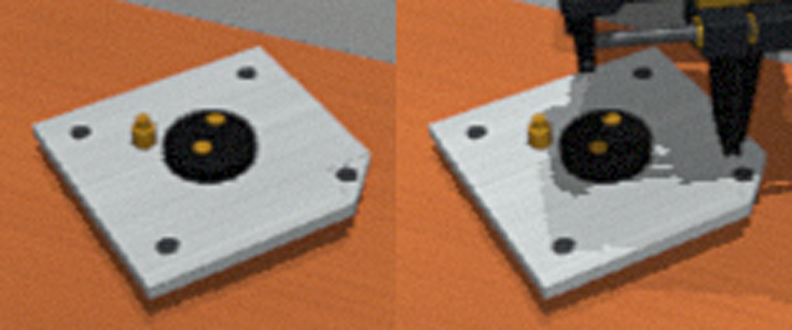

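The tip is now at crop (735,155), about 8 mm above the plate, which hasn't moved.

>>> step_arm --plan '[[[0, 0, 1, 0, -1], [0, 0, 2, 0, -1], [0, 0, 3, 0, -1], [0, 0, 4, 0, -1], [0, 0, 5, 0, -1], [0, 0, 6, 0, -1], [0, 0, 7, 0, -1], [0, 0, 8, 0, -1]]]'

```text
t: 5.7
eef_pos: [583.6, 165.8, 6.7]
tcp_rot: [3.142, 0.0, 0.401]
ft_force: [-0.1, 0.5, -0.4]
opening: 0.006
grip_force: 0.0
```

>>> step_arm --plan '[[[0, 0, 1, 0, -1], [0, 0, 2, 0, -1], [0, 0, 3, 0, -1], [0, 0, 3, 0, -1]]]'

```text
t: 6.03
eef_pos: [583.5, 165.8, 3.6]
tcp_rot: [3.142, 0.0, 0.401]
ft_force: [0.3, 0.4, 0.2]
opening: 0.003
grip_force: 0.0
```

```bash
cat >> h.py <<'E'
def scr(im,u,v,r=5):
    p=255-cv2.cvtColor(im[v-r:v+r+1,u-r:u+r+1],cv2.COLOR_BGR2GRAY).astype(float);p=np.clip(p-np.median(p)-40,0,None)
    m=cv2.moments(p);return round(u-r+m["m10"]/m["m00"],2),round(v-r+m["m01"]/m["m00"],2)
def rep():
    a=cv2.imread("pics/scene0.png");b=env.read_camera("scene")
    for n,u,v in(("cut",325,262),("opp",244,250),("a",295,232),("b",271,284)):print(n,scr(a,u,v),scr(b,u,v))
    return b
E
python3 - <<'E'
from h import *
b=rep()
b2=cv2.resize(b[210:300,290:350],None,fx=4,fy=4,interpolation=2)
w=env.read_camera("wrist");w2=cv2.resize(w[180:300,200:360],None,fx=3,fy=3,interpolation=2)
cv2.imwrite("pics/e.png",np.hstack([b2,w2]))
E
```

```text
cut (325.18, 262.83) (322.5, 259.87)
opp (243.87, 249.6) (243.89, 249.58)
a (294.31, 231.82) (294.61, 230.6)
b (270.22, 284.05) (270.28, 283.96)
```

View pics/e.png

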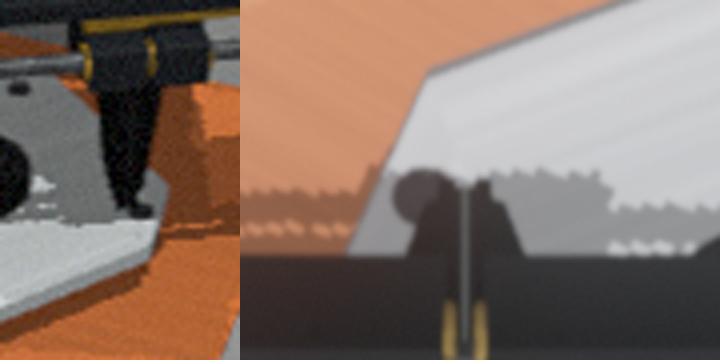

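The tip is now right at the plate surface beside the screw (scene crop 128,208). The plate is still unmoved.

>>> step_arm --plan '[[[0, 0, 1, 0, -1], [0, 0, 2, 0, -1], [0, 0, 3, 0, -1], [0, 0, 3, 0, -1]]]'

```text
t: 6.47
eef_pos: [583.5, 165.8, 0.6]
tcp_rot: [3.142, 0.0, 0.401]
ft_force: [-0.5, -1.1, 0.4]
opening: 0.006
grip_force: 0.0
```

```bash
python3 -c "
from h import *
rep();s=env.state();print(s['eef_pos'],s['ft_force'])"
```

```text
cut (325.18, 262.83) (322.52, 260.11)
opp (243.87, 249.6) (243.87, 249.6)
a (294.31, 231.82) (294.42, 231.03)
b (270.22, 284.05) (270.3, 283.96)
[583.51451564 165.78215292   0.64450569] [-0.10618072  0.28292111  0.09835508]
```

>>> step_arm --plan '[[[0, 0, 1, 0, -1], [0, 0, 2, 0, -1], [0, 0, 3, 0, -1], [0, 0, 3, 0, -1]]]'

```text
t: 6.85
eef_pos: [583.5, 165.8, -2.4]
tcp_rot: [3.142, 0.0, 0.401]
ft_force: [0.2, -0.0, 0.3]
opening: 0.004
grip_force: 0.0
```

```bash
python3 -c "
from h import *
rep();s=env.state();print(s['eef_pos'],s['ft_force'])"
```

```text
cut (325.18, 262.83) (322.34, 260.09)
opp (243.87, 249.6) (243.88, 249.59)
a (294.31, 231.82) (294.44, 231.95)
b (270.22, 284.05) (270.27, 283.97)
[583.48617566 165.77204484  -2.3377848 ] [ 0.54832956 -0.26177134  0.05268318]
```

>>> step_arm --plan '[[[0, 0, 1, 0, -1], [0, 0, 2, 0, -1], [0, 0, 3, 0, -1], [0, 0, 3, 0, -1]]]'

```text
t: 7.23
eef_pos: [583.5, 165.8, -5.4]
tcp_rot: [3.142, 0.0, 0.401]
ft_force: [0.6, 0.1, -0.3]
opening: 0.004
grip_force: 0.0
```

```bash
python3 -c "
from h import *
b=rep();s=env.state();print(s['eef_pos'],s['ft_force'])
b2=cv2.resize(b[210:300,230:350],None,fx=4,fy=4,interpolation=2)
cv2.imwrite('pics/f.png',b2)"
```

```text
cut (325.18, 262.83) (322.06, 260.28)
opp (243.87, 249.6) (244.22, 248.91)
a (294.31, 231.82) (295.15, 232.51)
b (270.22, 284.05) (270.72, 284.05)
[583.51377216 165.76999481  -5.33839445] [ 0.5975425  -0.37965458  0.26118931]
```

Contact: the opposite corner has begun to rise, by 0.7 px.

>>> step_arm --plan '[[[0, 0, 1, 0, -1], [0, 0, 2, 0, -1], [0, 0, 3, 0, -1], [0, 0, 4, 0, -1], [0, 0, 4, 0, -1]]]'

```text
t: 7.7
eef_pos: [583.6, 165.8, -9.1]
tcp_rot: [3.142, -0.0, 0.401]
ft_force: [-1.3, -0.3, 1.4]
opening: 0.007
grip_force: 1.3
```

```bash
python3 -c "
from h import *
b=rep();s=env.state();print(s['eef_pos'],s['ft_force'])"
```

```text
Traceback (most recent call last):
  File "h.py", line 14, in rep
    for n,u,v in(("cut",325,262),("opp",244,250),("a",295,232),("b",271,284)):print(n,scr(a,u,v),scr(b,u,v))
                                                                                                 ~~~^^^^^^^
  File "h.py", line 11, in scr
    m=cv2.moments(p);return round(u-r+m["m10"]/m["m00"],2),round(v-r+m["m01"]/m["m00"],2)
                                      ~~~~~~~~^~~~~~~~~
ZeroDivisionError: float division by zero
```

>>> step_arm --plan '[[[0, 0, 0.5, 0, -1], [0, 0, 1, 0, -1], [0, 0, 1.5, 0, -1], [0, 0, 1.5, 0, -1]]]'

```text
t: 8.08
eef_pos: [583.7, 165.9, -9.5]
tcp_rot: [3.141, -0.001, 0.401]
ft_force: [-3.9, -0.4, 13.5]
opening: 0.004
grip_force: 7.1
```

```bash
sed -i 's/("cut",325,262),//' h.py; python3 -c "
from h import *
b=rep();s=env.state();print(s['eef_pos'],s['ft_force'])"
```

```text
opp (243.87, 249.6) (244.75, 247.39)
a (294.31, 231.82) (295.47, 234.59)
b (270.22, 284.05) (271.39, 284.36)
[583.70279497 165.93089404  -9.55916367] [-4.12829779  0.50904382 14.01182232]
```

The cut corner is down (14 N, opposite corner up about 6 mm). I'll hold, lift and move over the opposite corner.

>>> step_arm --plan '[[[0, 0, 0, 0, -1], [0, 0, 0, 0, -1], [0, 0, 0, 0, -1], [0, 0, -3, 0, -1], [0, 0, -8, 0, -1], [0, 0, -20, 0, -1], [0, 0, -40, 0, -1], [0, 0, -50, 0, -1]]]'

```text
t: 8.8
eef_pos: [584.3, 165.9, 41.6]
tcp_rot: [3.141, -0.002, 0.401]
ft_force: [0.8, 0.5, 0.5]
opening: 0.005
grip_force: 0.0
```

>>> step_arm --plan '[[[-14, 31, 0, 0, -1], [-28, 63, 0, 0, -1], [-42, 95, 0, 0, -1], [-56, 126, 0, 0, -1], [-56, 126, 0, 0, -1], [-56, 126, 0, 0, -1]]]'

```text
t: 9.3
eef_pos: [581.4, 26.4, 39.8]
tcp_rot: [3.141, -0.001, 0.398]
ft_force: [-0.5, -0.5, 0.1]
opening: 0.006
grip_force: 0.0
```

```bash
python3 -c "
from h import *
b=rep();s=env.state();print(s['eef_pos'],s['ft_force'],s['t'])
w=env.read_camera('wrist')
cv2.imwrite('pics/g.png',np.hstack([cv2.resize(b[190:310,220:340],None,fx=3,fy=3,interpolation=2),cv2.resize(w,(480,360))])[:, :800])"
```

```text
opp (243.87, 249.6) (244.3, 246.85)
a (294.31, 231.82) (295.17, 231.95)
b (270.22, 284.05) (271.33, 284.34)
[581.32306397  27.5971396   39.74716472] [0.25726621 0.35163223 0.03989546] 9.35
```

View pics/g.png

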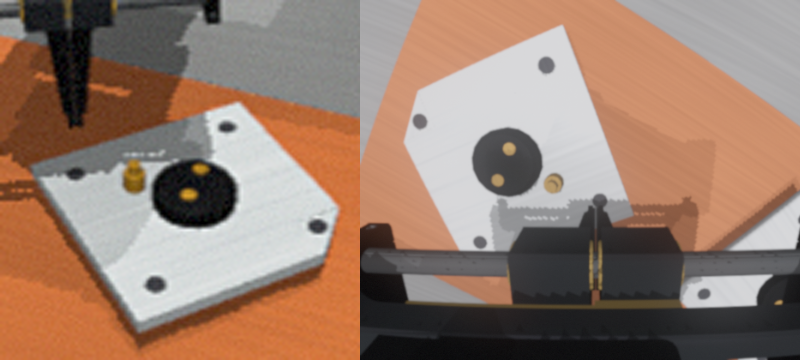

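The tip is above the opposite corner's screw (wrist crop 598,203). The plate is back on this corner and has shifted only 1–2 mm.

>>> step_arm --plan '[[[0, 0, 15, 0, -1], [0, 0, 30, 0, -1], [0, 0, 38, 0, -1], [0, 0, 42, 0, -1], [0, 0, 44, 0, -1], [0, 0, 46, 0, -1], [0, 0, 47, 0, -1], [0, 0, 47, 0, -1]]]'

```text
t: 10.07
eef_pos: [581.3, 28.0, -7.4]
tcp_rot: [3.141, -0.0, 0.401]
ft_force: [-1.1, -0.6, 0.5]
opening: 0.003
grip_force: 0.0
```

>>> step_arm --plan '[[[0, 0, 0.5, 0, -1], [0, 0, 1, 0, -1], [0, 0, 1.5, 0, -1], [0, 0, 1.5, 0, -1]]]'

```text
t: 10.4
eef_pos: [581.2, 27.9, -9.1]
tcp_rot: [3.141, -0.0, 0.401]
ft_force: [-0.1, -0.5, 0.6]
opening: 0.004
grip_force: 0.1
```

>>> step_arm --plan '[[[0, 0, 0.5, 0, -1], [0, 0, 1, 0, -1], [0, 0, 1.5, 0, -1], [0, 0, 1.5, 0, -1], [0, 0, 1.5, 0, -1]]]'

```text
t: 10.82
eef_pos: [581.4, 27.8, -9.7]
tcp_rot: [3.141, -0.001, 0.401]
ft_force: [-2.4, -0.8, 11.5]
opening: 0.004
grip_force: 5.8
```

```bash
python3 -c "
from h import *
b=env.read_camera('scene');a=cv2.imread('pics/scene0.png')
for u,v in((325,262),(271,284)):print(scr(a,u,v),scr(b,u,v))
s=env.state();print(s['eef_pos'],s['ft_force'],s['t'])"
```

```text
(325.18, 262.83) (325.17, 262.71)
(270.22, 284.05) (270.14, 284.14)
[581.3990337   27.76366512  -9.72506326] [-3.14443237 -0.94065518 10.99932268] 10.8667
```

The opposite corner is pressed at 11 N and the cut corner is up at its original pixel. I'll hold, then lift clear.

>>> step_arm --plan '[[[0, 0, 0, 0, -1], [0, 0, 0, 0, -1], [0, 0, 0, 0, -1], [0, 0, -3, 0, -1], [0, 0, -8, 0, -1], [0, 0, -30, 0, -1], [0, 0, -60, 0, -1], [0, 0, -90, 0, -1]]]'

```text
t: 11.53
eef_pos: [580.6, 28.0, 80.0]
tcp_rot: [-3.141, 0.002, 0.401]
ft_force: [1.4, -0.0, 0.9]
opening: 0.006
grip_force: 0.0
```

>>> step_arm --plan '[[[0, 0, -20, 0, -1], [0, 0, -30, 0, -1], [0, 0, -30, 0, -1], [0, 0, -30, 0, -1], [0, 0, -30, 0, -1], [0, 0, -30, 0, -1]]]'

```text
t: 12.03
eef_pos: [580.5, 28.0, 107.8]
tcp_rot: [-3.141, 0.002, 0.401]
ft_force: [0.4, -0.1, 0.0]
opening: 0.003
grip_force: 0.0
```

```bash
python3 -c "
from h import *
b=env.read_camera('scene');a=cv2.imread('pics/scene0.png')
for u,v in((325,262),(271,284)):print(scr(a,u,v),scr(b,u,v))
s=env.state();print(s['eef_pos'],s['ft_force'],s['t'])
print(env.job_done())"
```

```text
(325.18, 262.83) (325.24, 262.88)
(270.22, 284.05) (270.2, 284.04)
[580.63303753  27.95201959 107.92794058] [-0.00877024  0.15412376  0.7496969 ] 12.0833
the job is handed in; nothing more can be done
None
```

I pressed the cut-off corner (about 14 N) and then the opposite one (about 11 N) down onto the copper, holding each. The base plate ended where it began, the spare plate was never touched, and I handed the job in at 12 s; no verdict was returned.

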